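# Clear the space in front of the nail lamp and switch it on

## Robot

A 6-joint arm with a two-finger parallel gripper is mounted at the origin on the work surface. World frame = base frame: x ahead of the robot, y to its left, z up, the work surface at z = 0. Lengths are in m, angles in degrees, forces in N, time in s.
With the tool pointing down it reaches from about 0.375 to 0.825 m from the base axis. Payload 5.5 kg.
Tool frame: the origin (TCP) lies between the finger pads; the fingertips stand 11 mm ahead of it and the grasp point (between the pads) lies 8 mm behind it; z points along the fingers, y is the line along which they close (so a half turn about z gives the same grasp; the last joint's range is limited). The gripper opens to 85 mm and grips with 20 to 120 N. Pads are 22 mm wide; open, the fingers measure 114 mm over their backs; the gripper's body (76 mm by 85 mm) begins 54 mm behind the grasp point. The pads swing forward as they close: fully open they stand 13 mm farther back than shut.
Start: joints at [63.942, 17.962, -2.699, 69.339, 0, 90], TCP at [0.264, 0.539, 0.242] pointing down, gripper open.
Joint ranges: [-152.73, 152.73], [-39.44, 99.34], [-58.76, 71.6], [-118.89, 123.64], [-81.53, 83.1], [-180, 180]. Speed limits (degrees/s): [136.94, 136.94, 172.46, 180, 180, 180].

## Interface

Orientations are given as [roll, pitch, yaw] about the fixed x, y, z axes, in that order (R = Rz(yaw) Ry(pitch) Rx(roll)).
In Python, from cell import bot, imaging gives the robot as it stands.
- The arm moves only by the tool drive_tool, never from a script. Its argument "series" is a list of rows, each a list of 6 numbers: the shift along the tool's x, y, z each as a share of 75 mm, from -1 to 1, then the turn, a rotation vector about the tool's x, y, z each as a share of pi rad, from -1 to 1. A call has 1 to 8 rows; each row shifts and turns the commanded pose from where the row before left it, along the tool's axes as they then stand; what a row does not reach is not made up. A row lasts 1/10 s, in which the tool goes at most 50 mm and 8.59 degrees, less where a joint would pass 70% of its speed; a pose out of reach is approached as far as the arm can. A call with a number of a shift or a turn outside -1 to 1 is refused whole. A call with a gripper value outside its range is refused whole. "hand" is the opening, from 0 (shut) to 1 (fully open), set as the call begins (left out, the last holds). The fingers move at their own pace and stop on an object; the grip force is fixed at half the most. Time passes only in rows, so rows that do not move let the fingers close. It gives the time, the measured TCP pose, the force, the opening and the grip force at its end, in the units of the state.
- bot.sense(): the state, without advancing time (a new reading comes with each control period).
- imaging.camera(name): name is "scene" or "top"; returns the picture (400x640x3 uint8, blue, green, red); there is no depth.
- imaging.camera_params(name): a dict with "mtx" (3x3 intrinsics, pixels), "rvec" (rotation vector, rad) and "tvec" (3), from world to camera coordinates, as OpenCV has them. Camera axes: x right, y down, z forward; pixel columns grow to the right and rows downward; lengths in m; the calibration is good to about 2 mm. A picture is of the moment at which its call begins. camera_params takes no time and is no camera call.
- bot.close_job(): hands the job in; it is judged then, once.
The state is a dict: "t": time; "q": joint angles; "joint_velocities": joint speeds; "joint_torque": joint torques, N m; "eef_pos": TCP position; "orientation": TCP orientation; "wrist_force": force on the tool from outside, world axes, zero at the start; "torque": the same for the moment, N m; "finger_gap": opening from 0.0 (shut) to 1.0 (fully open); "grasp_force": force on a finger pad.
Only numpy, scipy, OpenCV 4.12 (cv2) and the standard library are available. Lean on these libraries where they do the work, as an engineer would, in place of code of your own. Each camera call takes 0.05 s, during which the arm holds its last target. There are 200 camera calls.

## Task

Get the nail lamp ready for use: clear the open soap case and the red hair roller from in front of it onto free spots on the crowded vanity tray, the case closed with its lid properly down and the roller standing on end, both flat on the tray's floor and clear of each other. Do not touch or shift the things already on the tray, and set everything down gently instead of dropping it. When that is done, switch the lamp fully on at its rocker.

Things in the scene. Friction and masses are not known exactly. Their poses are not given: they have to be found in the camera images.
- soap_base: bottom half of a scratched aluminium travel soap case, an open-topped tray 88 mm long (its x) by 53 mm wide (its y) by 26 mm high, 2 mm walls, with a bar of pale pink soap stuck in it that stays below the rim; about 0.13 kg. Origin: centre of the underside, z up. It starts on the counter in front of the lamp.
- soap_lid: scratched aluminium lid of the soap case, open side down: outside 100 (its x) x 62 (y) x 20 mm high, inside 96 x 58 x 18 mm deep, three ribs on top, 45 g. Origin: centre of its open lower rim, z up. It drops loosely over the base (4 mm play at each end, 2.5 mm at each side) until its roof rests on the base's rim, its origin then 8 mm above the base's. It does not latch: lifting the lid leaves the base behind.
- roller: chunky red plastic hair roller, a ribbed open tube 46 mm across and 63 mm high with small 2 mm studs on its side that are only for show, standing on end; about 25 g. Origin: centre of the lower end, z up. It starts on the counter in front of the lamp.
- tray: low pale wooden vanity tray fixed on the counter: inside 270 mm (its x) by 420 mm (its y), floor 5 mm above the counter, rim 6 mm wide and 12 mm above the counter. Origin: centre of its underside, on the counter. The four things on it leave free spots that differ from one start to the next.
- earring_stand: clear acrylic earring stand on the tray: foot 60 mm (its x) by 90 mm (its y) by 6 mm, a flat post and three cross bars 100 mm long along its y, 6 mm thick, the topmost ending 122 mm above its underside; some brass earrings. Origin: centre of the underside. Leave alone.
- headband: lime-green plastic headband lying on its edge on the tray, a C-shape 118 mm wide (its y), 16 mm high, band 6 mm thick; its middle line follows the ellipse x = 52 mm cos(a), y = 56 mm sin(a), a from -144 to +144 degrees, so it gapes towards its -x. Origin: centre of that ellipse, at the underside. Leave alone.
- nail_file: violet glass nail file lying flat on the tray, 120 mm long (its x), 14 mm wide, 4 mm thick. Origin: centre of the underside. Leave alone.
- cream_jar: amber glass cream jar with a black lid on the tray, 64 mm across, 44 mm high. Origin: centre of the underside. Leave alone.
- lamp: white dome-shaped nail lamp fixed on the counter, 196 mm across, dome top 102 mm above the counter, hand opening towards its -x (the robot's side). Origin: centre of its underside. On its crown is the black rocker switch, 42 mm (along the lamp's x) by 26 mm.
- rocker_press (a point): the point to push on the black rocker switch: on the face of its ON half (small white dot, on the side of the lamp's opening), 16 mm from the pivot, which lies above the lamp's origin, 109 mm over the counter. It moves with the rocker: about 6 mm above the pivot's height when off, level with the pivot when fully on.
- rocker (a joint): angle of the rocker switch: 0 is off (ON half standing up), 0.4 rad is fully on (ON half pressed down level). About 2 N straight down at the press point moves it, and it stays where it is left.

How it is judged:
By the outcome, as a careful person would: the job done as asked, in the order asked, and still so for the second after the job is handed in, with the robot touching nothing.
It also fails if it takes over 72 s, if anything falls off the work surface, if the arm or the gripper's body presses on something with over 40 N, if the wrist force passes 120 N, or if a joint passes its speed limit or range.

## Working session

There is one attempt and no reset: what is moved stays moved. The work goes in short steps, Python scripts to look and compute and a tool call to move; the robot and the scene stay as the last step left them, time stands still between calls to the robot, and variables do not carry over. Pictures are saved under pics/ and viewed, at most 10 in all, crops included, and the job is handed in when it is done.

Besides the shell and the picture viewer there is one more tool, called after "Call:" as name(argument=value, ...) on one line, values as JSON. drive_tool: Moves the arm, as the interface text tells. Shift numbers are shares of 75 mm and turn numbers shares of pi rad, none past 1 either way. Its arguments: {"type":"object","properties":{"series":{"type":"array","items":{"type":"array","items":{"type":"number","minimum":-1,"maximum":1}}},"hand":{"type":"number"}},"required":["series"]}

```bash
ls; mkdir -p pics; python3 - <<'E'
from cell import bot, imaging
import cv2
print(bot.sense())
for n in("scene","top"):
    cv2.imwrite(f"pics/{n}0.png",imaging.camera(n)); print(n,imaging.camera_params(n))
E
```

```text
pics
{'t': 0.0, 'q': array([ 6.39439907e+01,  1.80039016e+01, -2.75333475e+00,  6.93385685e+01,
       -5.41705322e-04,  8.99993172e+01]), 'joint_velocities': array([-0.00913135, -0.01216319,  0.0792833 ,  0.02081353, -0.06951192,
        0.0969437 ]), 'joint_torque': array([-3.77433127e-03, -5.39592755e+01,  3.39746225e+01,  1.89760752e-02,
       -2.68267668e-04,  8.00080386e-06]), 'eef_pos': array([0.26331458, 0.53853123, 0.2414444 ]), 'orientation': array([-1.79904195e+02,  5.40562895e-04,  1.53944674e+02]), 'wrist_force': array([-0.42414225, -0.19709408, -0.51077041]), 'torque': array([0.03351002, 0.01021794, 0.0012242 ]), 'grasp_force': 0.0, 'finger_gap': 0.9986030810002385}
scene {'mtx': array([[428.57762131,   0.        , 316.24237091],
       [  0.        , 428.57762131, 196.28872056],
       [  0.        ,   0.        ,   1.        ]]), 'rvec': array([ 1.38545316,  2.32198338, -0.78924982]), 'tvec': array([ 0.21060308, -0.32328486,  1.59914012])}
top {'mtx': array([[440.68254984,   0.        , 316.34477486],
       [  0.        , 440.68254984, 204.2211281 ],
       [  0.        ,   0.        ,   1.        ]]), 'rvec': array([ 2.19888326, -2.14150761,  0.08941266]), 'tvec': array([0.02862685, 0.54501846, 0.98825089])}
```

View pics/top0.png

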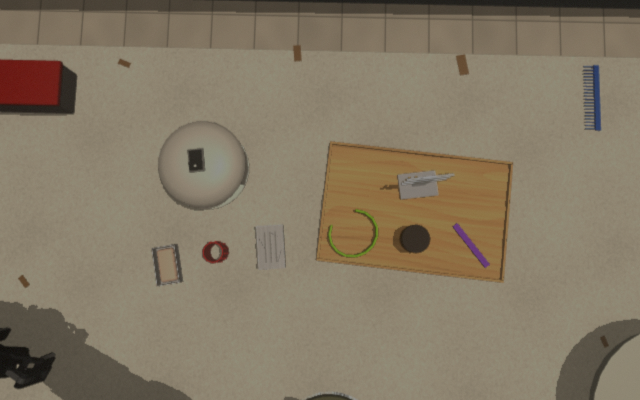

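View pics/scene0.png

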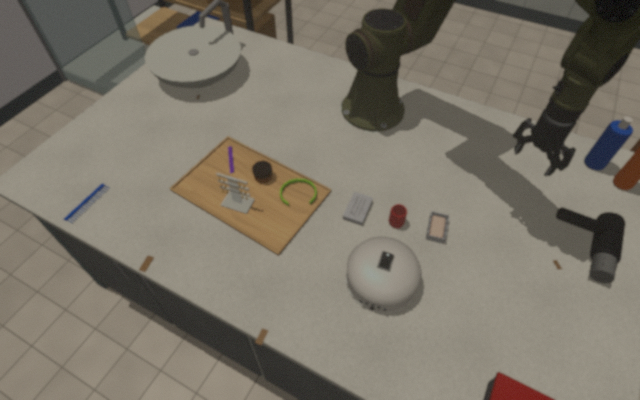

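The top view shows the soap base at about (168,265), the roller (215,252), the lid (270,246), the lamp (202,165) with its dot towards the bottom, and the tray spanning (317–512, 142–281). Next I'll segment and measure.

```bash
cat > h.py <<'E'
import numpy as np, cv2
from cell import bot, imaging
P={n:imaging.camera_params(n) for n in("scene","top")}
def ray(n,uv):
    p=P[n];R=cv2.Rodrigues(p["rvec"])[0]
    uv=np.atleast_2d(np.asarray(uv,float))
    d=np.c_[uv,np.ones(len(uv))]@np.linalg.inv(p["mtx"]).T@R
    return -R.T@p["tvec"],d
def plane(n,uv,z):
    c,d=ray(n,uv); return c+d*((z-c[2])/d[:,2])[:,None]
def proj(n,X):
    p=P[n];return cv2.projectPoints(np.atleast_2d(np.asarray(X,float)),p["rvec"],p["tvec"],p["mtx"],None)[0][:,0]
def tri(a,b):   # scene px, top px
    c1,d1=ray("scene",a);c2,d2=ray("top",b);d1=d1[0]/np.linalg.norm(d1);d2=d2[0]/np.linalg.norm(d2)
    s=np.linalg.lstsq(np.c_[d1,-d2],c2-c1,rcond=None)[0]
    x,y=c1+s[0]*d1,c2+s[1]*d2
    return (x+y)/2,np.linalg.norm(x-y)
E
python3 - <<'E'
from h import *
t=cv2.imread("pics/top0.png");s=cv2.imread("pics/scene0.png")
print("cams",ray("top",(0,0))[0],ray("scene",(0,0))[0])
def blob(img,lo,hi,roi):
    x0,y0,x1,y1=roi
    m=cv2.inRange(cv2.cvtColor(img,cv2.COLOR_BGR2HSV)[y0:y1,x0:x1],lo,hi)
    c=max(cv2.findContours(m,cv2.RETR_EXTERNAL,cv2.CHAIN_APPROX_NONE)[0],key=cv2.contourArea)
    return c[:,0]+np.array([x0,y0]),m
for name,lo,hi in(("green",(35,120,60),(60,255,255)),("violet",(125,80,60),(160,255,255))):
    c,_=blob(t,lo,hi,(310,130,520,290)); r=cv2.minAreaRect(c); z=.021 if name=="green" else .009
    print(name,np.round(plane("top",cv2.boxPoints(r),z)[:,:2],3).tolist())
c,m=blob(t,(0,0,0),(179,255,75),(385,215,440,260));(u,v),r=cv2.minEnclosingCircle(c);print("jar",u,v,r,plane("top",(u,v),.049))
c,m=blob(t,(8,60,80),(25,255,255),(300,130,530,290));print("tray",np.round(plane("top",cv2.boxPoints(cv2.minAreaRect(c)),.012)[:,:2],3).tolist())
a=cv2.resize(t[120:300,140:300],None,fx=4.4,fy=3.3*4/3,interpolation=cv2.INTER_CUBIC)
a=cv2.resize(t[220:300,140:300],(800,400),interpolation=cv2.INTER_CUBIC)
b=cv2.resize(t[140:180,180:220],(200,200),interpolation=cv2.INTER_CUBIC)
cv2.imwrite("pics/z1.png",np.vstack([a,np.hstack([b,np.zeros((200,600,3),np.uint8)])]))
cv2.imwrite("pics/z2.png",cv2.resize(t[130:290,310:520],(788,600),interpolation=cv2.INTER_CUBIC))
cv2.imwrite("pics/z3.png",cv2.resize(s[180:300,335:465],(650,600),interpolation=cv2.INTER_CUBIC))
E
```

```text
cams [0.4518048  0.03272146 1.03407261] [1.17675891 0.40474181 1.0758896 ]
green [[0.483, 0.028], [0.547, -0.067], [0.468, -0.12], [0.405, -0.025]]
violet [[0.503, -0.273], [0.511, -0.283], [0.418, -0.358], [0.41, -0.348]]
jar 413.9166564941406 239.0 15.215462684631348 [[ 0.46986756 -0.17631727  0.049     ]]
tray [[0.413, 0.046], [0.7, 0.02], [0.659, -0.426], [0.375, -0.39]]
```

View pics/z1.png

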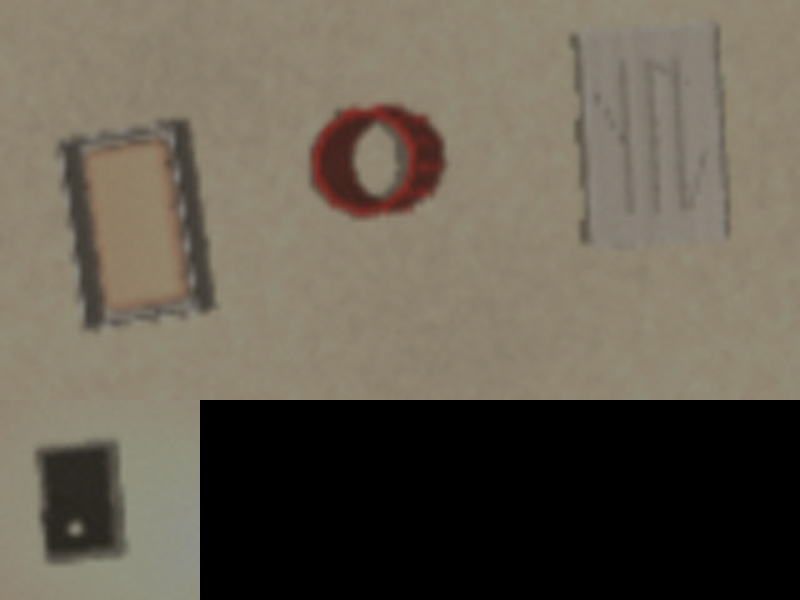

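View pics/z2.png

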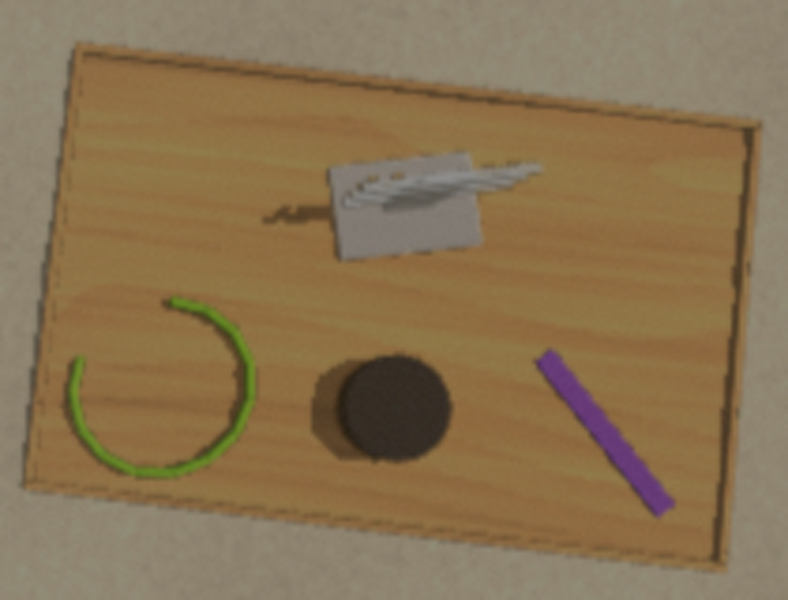

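View pics/z3.png

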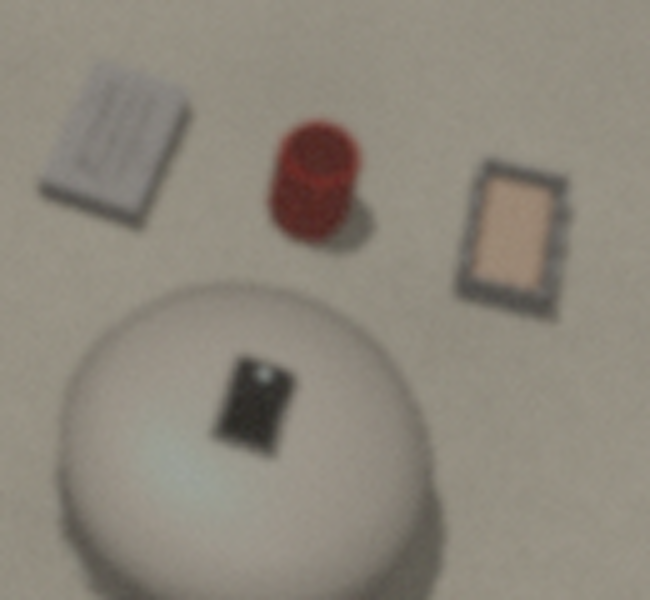

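Base rim corners are clear in both crops. In the tray crop, the upper-left area (around 190,175) and the upper-right area (around 625,210) are free. The stand foot is at (330–480, 152–260), the headband's top is at about y=297, and the white ON dot is at z1 (76,527) and z3 (264,373).

```bash
python3 - <<'E'
from h import *
z1=lambda p:(np.array(p,float)+.5)/5-.5+[140,220]
z1b=lambda p:(np.array(p,float)-[0,400]+.5)/5-.5+[180,140]
z2=lambda p:(np.array(p,float)+.5)/3.75-.5+[310,130]
z3=lambda p:(np.array(p,float)+.5)/5-.5+[335,180]
r=lambda a:np.round(a,4).tolist()
def rect(n,c):  # corners in order, sides and axis
    c=np.array(c)[:,:2]; s=np.linalg.norm(np.roll(c,-1,0)-c,axis=1)
    l=(c[0]-c[3]+c[1]-c[2]); print(n,"ctr",r(c.mean(0)),"sides",r(s),"long yaw",np.degrees(np.arctan2(l[1],l[0])))
# base silhouette top view: average of half-heights z=.013
rect("base top",plane("top",z1([(62,143),(188,122),(213,308),(92,328)]),.013))
rect("base scene(rim)",plane("scene",z3([(552,305),(462,288),(487,162),(568,178)]),.026))
rect("lid top",plane("top",z1([(576,34),(718,25),(728,238),(586,245)]),.018))
rect("lid scene",plane("scene",z3([(140,214),(42,183),(103,62),(188,98)]),.020))
print("roller top",r(plane("top",z1((365,160)),.063)),"scene",r(plane("scene",z3((318,152)),.063)))
print("dot",tri(z3((264,373)),z1b((76,527))))
rk=z1b([(38,450),(117,442),(125,553),(47,562)]);rect("rocker",plane("top",rk,.112))
T=plane("top",z2([(78,43),(761,121),(726,572),(25,487)]),.012);rect("tray",T)
print(r(T[:,:2]))
f=plane("top",z2([(330,167),(467,152),(481,243),(342,260)]),.011);rect("stand",f);print(r(f[:,:2]))
for p,z in(((190,175),.005),((625,210),.005),((172,300),.021),((235,335),.021)):print(p,r(plane("top",z2(p),z)))
E
```

```text
base top ctr [0.3966, 0.3826] sides [0.0589, 0.0862, 0.0562, 0.0861] long yaw 11.785109053675459
base scene(rim) ctr [0.4022, 0.3835] sides [0.0508, 0.0929, 0.0477, 0.0917] long yaw 11.337405260469385
lid top ctr [0.4442, 0.1469] sides [0.0657, 0.0976, 0.0651, 0.0967] long yaw 4.798719526551342
lid scene ctr [0.4468, 0.1481] sides [0.0614, 0.1006, 0.0582, 0.0928] long yaw 5.0700048318423745
roller top [[0.4303, 0.2675, 0.063]] scene [[0.4309, 0.2647, 0.063]]
dot (array([0.61244854, 0.30029109, 0.11678516]), np.float64(0.0014243261066624402))
rocker ctr [0.624, 0.3005] sides [0.0338, 0.0481, 0.0333, 0.0485] long yaw 7.266546302811912
tray ctr [0.5369, -0.187] sides [0.4292, 0.2802, 0.4301, 0.2794] long yaw -5.225535254060139
[[0.6956, 0.0139], [0.6567, -0.4135], [0.3776, -0.3884], [0.4175, 0.0398]]
stand ctr [0.598, -0.1922] sides [0.0861, 0.0577, 0.0871, 0.0588] long yaw 8.31932005846744
[[0.621, -0.1453], [0.6327, -0.2307], [0.5756, -0.2395], [0.5628, -0.1533]]
(190, 175) [[0.6147, -0.0586, 0.005]]
(625, 210) [[0.5995, -0.331, 0.005]]
(172, 300) [[0.5343, -0.0475, 0.021]]
(235, 335) [[0.5138, -0.0865, 0.021]]
```

```bash
cat > plan.py <<'E'
from h import *
def plan(*wps,start=None):
    """wps: (x,y,z,yaw,n) -> prints rows in tool shares, tool pointing down"""
    if start is None:
        s=bot.sense();start=[*s["eef_pos"],s["orientation"][2]]
    p=np.array(start,float)
    for *w,n in wps:
        w=np.array(w,float);dy=(w[3]-p[3]+180)%360-180;rows=[]
        d=(w[:3]-p[:3])/n
        for i in range(n):
            a=np.radians(p[3]+dy*i/n);c,s=np.cos(a),np.sin(a)
            rows.append([d@[c,s,0],d@[s,-c,0],-d[2]]/np.array(.075))
        print(f"n={n} turn z/row {-dy/n/180:.3f}");R=np.round(rows,3)
        print(R[:1].tolist() if np.ptp(R,axis=0).max()<.002 else R.tolist(),"max",abs(R).max())
        p=w
E
python3 - <<'E'
from plan import *
plan((.399,.383,.10,191.5,8),(.399,.383,.016,191.5,4),start=(.264,.539,.242,153.94))
E
```

```text
n=8 turn z/row -0.026
[[-0.316, -0.135, 0.237], [-0.304, -0.16, 0.237], [-0.29, -0.185, 0.237], [-0.274, -0.208, 0.237], [-0.256, -0.229, 0.237], [-0.236, -0.25, 0.237], [-0.215, -0.268, 0.237], [-0.193, -0.285, 0.237]] max 0.316
n=4 turn z/row -0.000
[[0.0, 0.0, 0.28]] max 0.28
```

Call:
drive_tool(series=[[-0.316, -0.135, 0.237, 0, 0, -0.026], [-0.304, -0.16, 0.237, 0, 0, -0.026], [-0.29, -0.185, 0.237, 0, 0, -0.026], [-0.274, -0.208, 0.237, 0, 0, -0.026], [-0.256, -0.229, 0.237, 0, 0, -0.026], [-0.236, -0.25, 0.237, 0, 0, -0.026], [-0.215, -0.268, 0.237, 0, 0, -0.026], [-0.193, -0.285, 0.237, 0, 0, -0.026]], hand=1)

```text
t: 0.9
eef_pos: [0.3987, 0.3817, 0.0991]
orientation: [-180.0, -0.0, -168.4]
wrist_force: [0.1, 0.6, 0.4]
finger_gap: 0.997
grasp_force: 0.0
```

Call:
drive_tool(series=[[0, 0, 0, 0, 0, 0], [0, 0, 0, 0, 0, 0]])

```text
t: 1.1
eef_pos: [0.3981, 0.3822, 0.0996]
orientation: [-180.0, -0.1, -168.7]
wrist_force: [-0.1, -0.0, -0.1]
finger_gap: 1.001
grasp_force: 0.0
```

```bash
python3 - <<'E'
from plan import *
for n in("scene","top"):cv2.imwrite(f"pics/a_{n}.png",imaging.camera(n))
s=cv2.imread("pics/a_scene.png");t=cv2.imread("pics/a_top.png")
u,v=proj("scene",(.4,.383,.03))[0].astype(int);a=s[v-50:v+50,u-60:u+60]
u,v=proj("top",(.4,.383,.03))[0].astype(int);b=t[v-50:v+50,u-60:u+60]
cv2.imwrite("pics/a.png",np.hstack([cv2.resize(q,(400,333),interpolation=cv2.INTER_CUBIC) for q in(a,b)]))
s=bot.sense();print(s["eef_pos"],s["orientation"],s["t"])
E
```

```text
[0.39825532 0.38358313 0.10059666] [ 1.79960755e+02  2.40483744e-02 -1.68630841e+02] 1.2
```

View pics/a.png

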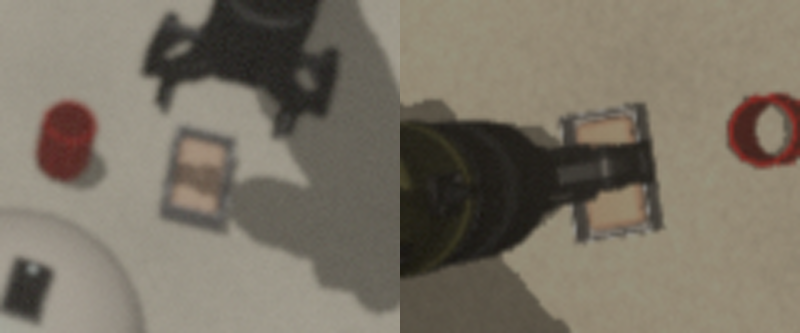

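The gripper sits over the base's middle (right panel about (610,172)), with the fingers straddling its width. I'll descend and grip.

Call:
drive_tool(series=[[0, 0, 0.25, 0, 0, 0], [0, 0, 0.25, 0, 0, 0], [0, 0, 0.25, 0, 0, 0], [0, 0, 0.25, 0, 0, 0], [0, 0, 0.12, 0, 0, 0], [0, 0, 0, 0, 0, 0]])

```text
t: 1.8
eef_pos: [0.3974, 0.383, 0.0155]
orientation: [-180.0, -0.1, -168.6]
wrist_force: [-0.5, -0.3, 0.4]
finger_gap: 1.002
grasp_force: 0.0
```

Call:
drive_tool(series=[[0, 0, 0, 0, 0, 0], [0, 0, 0, 0, 0, 0], [0, 0, 0, 0, 0, 0], [0, 0, 0, 0, 0, 0], [0, 0, 0, 0, 0, 0], [0, 0, 0, 0, 0, 0], [0, 0, 0, 0, 0, 0], [0, 0, 0, 0, 0, 0]], hand=0)

```text
t: 2.6
eef_pos: [0.3992, 0.3838, 0.0175]
orientation: [179.9, 0.1, -168.6]
wrist_force: [-0.0, -0.4, 6.2]
finger_gap: 0.602
grasp_force: 63.7
```

```bash
python3 - <<'E'
from plan import *
plan((.6147,-.0586,.13,174.8,24),(.6147,-.0586,.04,174.8,5),start=(.399,.383,.13,191.38))
E
```

```text
n=24 turn z/row 0.004
[[-0.069, -0.264, -0.0], [-0.072, -0.263, -0.0], [-0.075, -0.262, -0.0], [-0.079, -0.261, -0.0], [-0.082, -0.261, -0.0], [-0.085, -0.26, -0.0], [-0.088, -0.258, -0.0], [-0.091, -0.257, -0.0], [-0.094, -0.256, -0.0], [-0.097, -0.255, -0.0], [-0.1, -0.254, -0.0], [-0.103, -0.253, -0.0], [-0.106, -0.251, -0.0], [-0.109, -0.25, -0.0], [-0.112, -0.249, -0.0], [-0.115, -0.247, -0.0], [-0.118, -0.246, -0.0], [-0.121, -0.245, -0.0], [-0.124, -0.243, -0.0], [-0.127, -0.242, -0.0], [-0.13, -0.24, -0.0], [-0.133, -0.238, -0.0], [-0.136, -0.237, -0.0], [-0.139, -0.235, -0.0]] max 0.264
n=5 turn z/row -0.000
[[0.0, 0.0, 0.24]] max 0.24
```

Call:
drive_tool(series=[[0, 0, -0.1, 0, 0, 0], [0, 0, -0.26, 0, 0, 0], [0, 0, -0.4, 0, 0, 0], [0, 0, -0.4, 0, 0, 0], [0, 0, -0.363, 0, 0, 0], [0, 0, 0, 0, 0, 0]])

```text
t: 3.2
eef_pos: [0.4004, 0.3848, 0.1348]
orientation: [179.8, 0.3, -168.6]
wrist_force: [0.8, 0.4, -0.5]
finger_gap: 0.607
grasp_force: 62.9
```

Call:
drive_tool(series=[[-0.069, -0.264, 0, 0, 0, 0.004], [-0.072, -0.263, 0, 0, 0, 0.004], [-0.075, -0.262, 0, 0, 0, 0.004], [-0.079, -0.261, 0, 0, 0, 0.004], [-0.082, -0.261, 0, 0, 0, 0.004], [-0.085, -0.26, 0, 0, 0, 0.004], [-0.088, -0.258, 0, 0, 0, 0.004], [-0.091, -0.257, 0, 0, 0, 0.004]])

```text
t: 4.0
eef_pos: [0.4696, 0.2344, 0.1295]
orientation: [-180.0, -0.1, -174.4]
wrist_force: [0.3, -0.2, -2.1]
finger_gap: 0.606
grasp_force: 62.9
```

Call:
drive_tool(series=[[-0.094, -0.256, 0, 0, 0, 0.004], [-0.097, -0.255, 0, 0, 0, 0.004], [-0.1, -0.254, 0, 0, 0, 0.004], [-0.103, -0.253, 0, 0, 0, 0.004], [-0.106, -0.251, 0, 0, 0, 0.004], [-0.109, -0.25, 0, 0, 0, 0.004], [-0.112, -0.249, 0, 0, 0, 0.004], [-0.115, -0.247, 0, 0, 0, 0.004]])

```text
t: 4.8
eef_pos: [0.5403, 0.0871, 0.1295]
orientation: [-180.0, -0.1, 179.8]
wrist_force: [0.7, -0.4, -0.8]
finger_gap: 0.602
grasp_force: 62.9
```

Call:
drive_tool(series=[[-0.118, -0.246, 0, 0, 0, 0.003], [-0.121, -0.245, 0, 0, 0, 0.003], [-0.124, -0.243, 0, 0, 0, 0.003], [-0.127, -0.242, 0, 0, 0, 0.003], [-0.13, -0.24, 0, 0, 0, 0.004], [-0.133, -0.238, 0, 0, 0, 0.004], [-0.136, -0.237, 0, 0, 0, 0.004], [-0.139, -0.235, 0, 0, 0, 0.004]])

```text
t: 5.6
eef_pos: [0.6124, -0.0603, 0.1298]
orientation: [180.0, -0.1, 174.8]
wrist_force: [-0.8, -0.1, -0.7]
finger_gap: 0.606
grasp_force: 62.9
```

Call:
drive_tool(series=[[0, 0, 0, 0, 0, 0], [0, 0, 0, 0, 0, 0], [0, 0, 0, 0, 0, 0]])

```text
t: 5.9
eef_pos: [0.612, -0.0589, 0.1301]
orientation: [180.0, -0.0, 174.8]
wrist_force: [-0.6, -0.5, -1.1]
finger_gap: 0.607
grasp_force: 62.9
```

```bash
python3 - <<'E'
from plan import *
a=[]
for k in range(6):
    i=imaging.camera("top");s=bot.sense();a.append([*s["eef_pos"],s["orientation"][2],*s["wrist_force"]])
print(np.round(np.mean(a,0),4),np.round(np.std(a,0),4))
E
```

```text
[ 6.122000e-01 -5.870000e-02  1.304000e-01  1.748659e+02 -3.531000e-01
 -2.568000e-01 -1.163100e+00] [1.000e-04 1.000e-04 1.000e-04 6.700e-03 4.995e-01 3.060e-01 5.081e-01]
```

Call:
drive_tool(series=[[0, 0, 0.26, 0, 0, 0], [0, 0, 0.34, 0, 0, 0], [0, 0, 0.34, 0, 0, 0], [0, 0, 0.25, 0, 0, 0], [0, 0, 0.15, 0, 0, 0], [0, 0, 0.05, 0, 0, 0], [0, 0, 0, 0, 0, 0], [0, 0, 0, 0, 0, 0]])

```text
t: 7.0
eef_pos: [0.6133, -0.0593, 0.0271]
orientation: [180.0, 0.1, 174.8]
wrist_force: [0.3, -0.6, -0.3]
finger_gap: 0.603
grasp_force: 63.0
```

Call:
drive_tool(series=[[0, 0, 0.01, 0, 0, 0], [0, 0, 0.01, 0, 0, 0], [0, 0, 0, 0, 0, 0], [0, 0, 0, 0, 0, 0]])

```text
t: 7.4
eef_pos: [0.6125, -0.0593, 0.0248]
orientation: [180.0, 0.0, 174.8]
wrist_force: [-0.0, -0.8, -1.6]
finger_gap: 0.604
grasp_force: 63.0
```

Call:
drive_tool(series=[[0, 0, 0.01, 0, 0, 0], [0, 0, 0.01, 0, 0, 0], [0, 0, 0, 0, 0, 0], [0, 0, 0, 0, 0, 0]])

```text
t: 7.8
eef_pos: [0.6123, -0.0593, 0.023]
orientation: [-180.0, -0.0, 174.8]
wrist_force: [-0.2, 0.6, -1.2]
finger_gap: 0.607
grasp_force: 63.0
```

Call:
drive_tool(series=[[0, 0, 0.01, 0, 0, 0], [0, 0, 0, 0, 0, 0], [0, 0, 0, 0, 0, 0]])

```text
t: 8.1
eef_pos: [0.6125, -0.0593, 0.0226]
orientation: [180.0, 0.0, 174.8]
wrist_force: [-1.1, -0.4, 2.6]
finger_gap: 0.606
grasp_force: 63.3
```

Call:
drive_tool(series=[[0, 0, 0.01, 0, 0, 0], [0, 0, 0, 0, 0, 0], [0, 0, 0, 0, 0, 0]])

```text
t: 8.4
eef_pos: [0.6125, -0.0593, 0.0226]
orientation: [180.0, 0.0, 174.8]
wrist_force: [-3.7, -0.3, 7.7]
finger_gap: 0.609
grasp_force: 64.1
```

Call:
drive_tool(series=[[0, 0, 0.01, 0, 0, 0], [0, 0, 0, 0, 0, 0], [0, 0, 0, 0, 0, 0]])

```text
t: 8.7
eef_pos: [0.6124, -0.0593, 0.0225]
orientation: [180.0, 0.0, 174.8]
wrist_force: [-5.3, -0.8, 14.3]
finger_gap: 0.605
grasp_force: 64.9
```

Call:
drive_tool(series=[[0, 0, -0.02, 0, 0, 0], [0, 0, 0, 0, 0, 0]])

```text
t: 8.9
eef_pos: [0.6127, -0.0593, 0.0226]
orientation: [-180.0, 0.0, 174.8]
wrist_force: [-1.3, 0.2, 5.0]
finger_gap: 0.601
grasp_force: 63.8
```

Call:
drive_tool(series=[[0, 0, 0, 0, 0, 0], [0, 0, 0, 0, 0, 0], [0, 0, 0, 0, 0, 0], [0, 0, 0, 0, 0, 0], [0, 0, 0, 0, 0, 0], [0, 0, 0, 0, 0, 0]], hand=1)

```text
t: 9.5
eef_pos: [0.6124, -0.0593, 0.0223]
orientation: [-180.0, -0.0, 174.8]
wrist_force: [-1.1, 0.1, 1.1]
finger_gap: 1.003
grasp_force: 0.0
```

Call:
drive_tool(series=[[0, 0, -0.15, 0, 0, 0], [0, 0, -0.4, 0, 0, 0], [0, 0, -0.4, 0, 0, 0], [0, 0, -0.4, 0, 0, 0], [0, 0, -0.1, 0, 0, 0]])

```text
t: 10.0
eef_pos: [0.6149, -0.0595, 0.1358]
orientation: [-180.0, 0.4, 174.8]
wrist_force: [1.4, -0.4, 0.3]
finger_gap: 0.999
grasp_force: 0.0
```

```bash
python3 - <<'E'
from plan import *
plan((.4455,.1475,.13,185,16),start=(.6125,-.0593,.13,174.8))
E
```

```text
n=16 turn z/row -0.004
[[0.154, 0.159, -0.0], [0.152, 0.161, -0.0], [0.151, 0.162, -0.0], [0.149, 0.164, -0.0], [0.147, 0.166, -0.0], [0.145, 0.167, -0.0], [0.143, 0.169, -0.0], [0.141, 0.171, -0.0], [0.139, 0.172, -0.0], [0.138, 0.174, -0.0], [0.136, 0.175, -0.0], [0.134, 0.177, -0.0], [0.132, 0.178, -0.0], [0.13, 0.18, -0.0], [0.128, 0.181, -0.0], [0.126, 0.182, -0.0]] max 0.182
```

Call:
drive_tool(series=[[0.154, 0.159, 0, 0, 0, -0.004], [0.152, 0.161, 0, 0, 0, -0.004], [0.151, 0.162, 0, 0, 0, -0.004], [0.149, 0.164, 0, 0, 0, -0.004], [0.147, 0.166, 0, 0, 0, -0.004], [0.145, 0.167, 0, 0, 0, -0.004], [0.143, 0.169, 0, 0, 0, -0.004], [0.141, 0.171, 0, 0, 0, -0.004]])

```text
t: 10.8
eef_pos: [0.5275, 0.0448, 0.1311]
orientation: [180.0, 0.0, -179.3]
wrist_force: [-0.6, 1.0, 0.0]
finger_gap: 1.001
grasp_force: 0.0
```

Call:
drive_tool(series=[[0.139, 0.172, 0, 0, 0, -0.003], [0.138, 0.174, 0, 0, 0, -0.003], [0.136, 0.175, 0, 0, 0, -0.003], [0.134, 0.177, 0, 0, 0, -0.003], [0.132, 0.178, 0, 0, 0, -0.003], [0.13, 0.18, 0, 0, 0, -0.003], [0.128, 0.181, 0, 0, 0, -0.003], [0.126, 0.182, 0, 0, 0, -0.003]])

```text
t: 11.6
eef_pos: [0.4432, 0.1476, 0.1311]
orientation: [180.0, 0.0, -175.1]
wrist_force: [-0.8, 1.1, 1.1]
finger_gap: 1.001
grasp_force: 0.0
```

```bash
python3 - <<'E'
from plan import *
for k in range(4):imaging.camera("top")
for n in("scene","top"):cv2.imwrite(f"pics/b_{n}.png",imaging.camera(n))
s=bot.sense();print(s["eef_pos"],s["orientation"],s["t"])
s=cv2.imread("pics/b_scene.png");t=cv2.imread("pics/b_top.png")
o=[]
for im,n,X in((t,"top",(.6125,-.0593,.03)),(s,"scene",(.6125,-.0593,.03)),(t,"top",(.4455,.1475,.02)),(s,"scene",(.4455,.1475,.02))):
    u,v=np.round(proj(n,X)[0]).astype(int);print(n,u-33,v-25);o.append(cv2.resize(im[v-25:v+25,u-33:u+33],(396,300),interpolation=cv2.INTER_CUBIC))
cv2.imwrite("pics/b.png",np.vstack([np.hstack(o[:2]),np.hstack(o[2:])]))
E
```

```text
[0.44444086 0.14650461 0.13116585] [-1.79989310e+02  2.73182688e-02 -1.75111657e+02] 11.9
top 329 151
scene 238 193
top 237 221
scene 325 182
```

View pics/b.png

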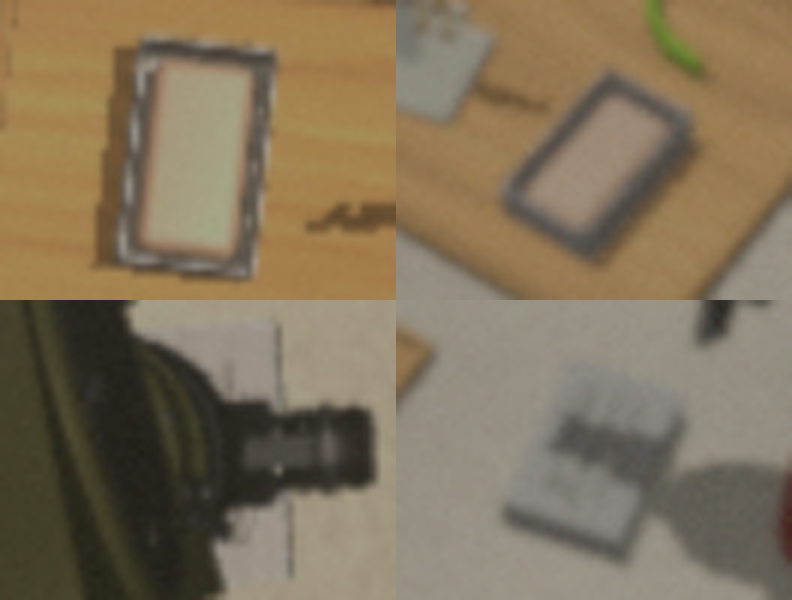

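The base sits straight on the free tray spot (upper-left panel, corners (143,37), (274,50), (250,278), (118,262)). The gripper is over the lid's middle (lower panels).

```bash
python3 - <<'E'
from plan import *
r=lambda a:np.round(a,4).tolist()
def rect(n,c):
    c=np.array(c)[:,:2]; s=np.linalg.norm(np.roll(c,-1,0)-c,axis=1);l=(c[0]-c[3]+c[1]-c[2]);print(n,r(c.mean(0)),r(s),np.degrees(np.arctan2(l[1],l[0])))
z=lambda p,o:(np.array(p,float)+.5)/6-.5+o
rect("base top",plane("top",z([(143,37),(274,50),(250,278),(118,262)],[329,151]),.018))
rect("base sc",plane("scene",z([(189,238),(107,190),(216,70),(294,112)],[238,193]),.031)[[1,0,3,2]])
rect("lid sc",plane("scene",z([(232,245),(111,208),(179,52),(291,108)],[325,182]),.020))
# soap centroids: pink mask in both pictures vs base centre
for n,f,X,h in(("top","top0",(.399,.383),.02),("scene","scene0",(.399,.383),.02),("top","b_top",(.6125,-.0593),.025),("scene","b_scene",(.6125,-.0593),.025)):
    im=cv2.imread(f"pics/{f}.png");u,v=np.round(proj(n,(*X,h))[0]).astype(int)
    c=im[v-22:v+22,u-22:u+22];g=cv2.cvtColor(c,cv2.COLOR_BGR2LAB).astype(float)
    m=((abs(g-g[22,22])<[30,6,9]).all(2)).astype(np.uint8);k,lab=cv2.connectedComponents(m);m=(lab==lab[22,22]).astype(np.uint8)
    q=cv2.moments(m,True);print(f,q["m00"],r(plane(n,(u-22+q["m10"]/q["m00"],v-22+q["m01"]/q["m00"]),h)))
E
```

```text
base top [0.6119, -0.0597] [0.0512, 0.0898, 0.0513, 0.0888] -5.10165667251979
base sc [0.6111, -0.0593] [0.0502, 0.0879, 0.0482, 0.0873] -4.8364811696723775
lid sc [0.4453, 0.1481] [0.0629, 0.1063, 0.0666, 0.0917] 6.159678684375105
top0 539.0 [[0.3964, 0.3818, 0.02]]
scene0 274.0 [[0.4005, 0.3817, 0.02]]
b_top 389.0 [[0.6102, -0.0601, 0.025]]
b_scene 269.0 [[0.6143, -0.0592, 0.025]]
```

Call:
drive_tool(series=[[0, 0, 0.26, 0, 0, 0], [0, 0, 0.35, 0, 0, 0], [0, 0, 0.35, 0, 0, 0], [0, 0, 0.32, 0, 0, 0], [0, 0, 0.18, 0, 0, 0], [0, 0, 0.063, 0, 0, 0], [0, 0, 0, 0, 0, 0], [0, 0, 0, 0, 0, 0]])

```text
t: 12.7
eef_pos: [0.4449, 0.1466, 0.0175]
orientation: [180.0, 0.1, -175.1]
wrist_force: [-0.1, -0.7, 0.5]
finger_gap: 1.001
grasp_force: 0.0
```

Call:
drive_tool(series=[[0, 0, 0, 0, 0, 0], [0, 0, 0, 0, 0, 0], [0, 0, 0, 0, 0, 0], [0, 0, 0, 0, 0, 0], [0, 0, 0, 0, 0, 0], [0, 0, 0, 0, 0, 0], [0, 0, 0, 0, 0, 0]], hand=0)

```text
t: 13.4
eef_pos: [0.445, 0.1468, 0.0182]
orientation: [180.0, 0.1, -175.1]
wrist_force: [-1.7, -0.5, 9.4]
finger_gap: 0.707
grasp_force: 63.6
```

```bash
python3 - <<'E'
from plan import *
s=bot.sense();print(s)
plan((.612,-.0593,.13,174.8,24),start=(.4444,.1470,.13,184.9))
E
```

```text
{'t': 13.4, 'q': array([ 1.82705107e+01,  1.64680581e+01, -3.76519618e+01,  3.57671511e+01,
       -1.07786055e-02,  1.33651370e+01]), 'joint_velocities': array([ 0.02658872, -0.11538459, -0.0579489 ,  0.06191327,  0.01588947,
        0.05722532]), 'joint_torque': array([ 9.80123598e-02, -3.96049583e+01,  2.36037022e+01, -9.65293162e-01,
        8.85020080e-02,  1.61170989e-02]), 'eef_pos': array([0.44499073, 0.1468492 , 0.01817503]), 'orientation': array([ 1.79984406e+02,  1.12264790e-01, -1.75094652e+02]), 'wrist_force': array([-1.71554608, -0.50045022,  9.39760433]), 'torque': array([-0.21727239,  0.39669383,  0.03172061]), 'grasp_force': 63.61789584159851, 'finger_gap': 0.7067199767233759}
n=24 turn z/row 0.002
[[-0.083, -0.122, -0.0], [-0.084, -0.122, -0.0], [-0.085, -0.121, -0.0], [-0.086, -0.12, -0.0], [-0.087, -0.12, -0.0], [-0.087, -0.119, -0.0], [-0.088, -0.118, -0.0], [-0.089, -0.118, -0.0], [-0.09, -0.117, -0.0], [-0.091, -0.116, -0.0], [-0.092, -0.116, -0.0], [-0.093, -0.115, -0.0], [-0.093, -0.114, -0.0], [-0.094, -0.114, -0.0], [-0.095, -0.113, -0.0], [-0.096, -0.112, -0.0], [-0.097, -0.112, -0.0], [-0.098, -0.111, -0.0], [-0.098, -0.11, -0.0], [-0.099, -0.109, -0.0], [-0.1, -0.109, -0.0], [-0.101, -0.108, -0.0], [-0.102, -0.107, -0.0], [-0.102, -0.106, -0.0]] max 0.122
```

Call:
drive_tool(series=[[0, 0, -0.1, 0, 0, 0], [0, 0, -0.26, 0, 0, 0], [0, 0, -0.4, 0, 0, 0], [0, 0, -0.4, 0, 0, 0], [0, 0, -0.3, 0, 0, 0], [0, 0, -0.04, 0, 0, 0]])

```text
t: 14.0
eef_pos: [0.4463, 0.1474, 0.1327]
orientation: [179.9, 0.3, -175.1]
wrist_force: [0.2, -0.5, -0.9]
finger_gap: 0.703
grasp_force: 65.5
```

Call:
drive_tool(series=[[-0.126, -0.182, 0, 0, 0, 0.004], [-0.128, -0.181, 0, 0, 0, 0.004], [-0.13, -0.18, 0, 0, 0, 0.004], [-0.132, -0.178, 0, 0, 0, 0.004], [-0.134, -0.177, 0, 0, 0, 0.004], [-0.136, -0.175, 0, 0, 0, 0.004], [-0.138, -0.174, 0, 0, 0, 0.004], [-0.139, -0.172, 0, 0, 0, 0.004]])

```text
t: 14.8
eef_pos: [0.5289, 0.0425, 0.1292]
orientation: [-180.0, -0.0, 179.1]
wrist_force: [1.1, -0.5, -0.7]
finger_gap: 0.702
grasp_force: 65.5
```

Call:
drive_tool(series=[[-0.141, -0.171, 0, 0, 0, 0.003], [-0.143, -0.169, 0, 0, 0, 0.003], [-0.145, -0.167, 0, 0, 0, 0.003], [-0.147, -0.166, 0, 0, 0, 0.003], [-0.149, -0.164, 0, 0, 0, 0.003], [-0.151, -0.162, 0, 0, 0, 0.003], [-0.152, -0.161, 0, 0, 0, 0.003], [-0.154, -0.159, 0, 0, 0, 0.003]])

```text
t: 15.6
eef_pos: [0.6129, -0.0607, 0.1293]
orientation: [-180.0, -0.0, 174.8]
wrist_force: [-0.9, 0.0, -1.1]
finger_gap: 0.703
grasp_force: 65.5
```

Call:
drive_tool(series=[[0, 0, 0.4, 0, 0, 0], [0, 0, 0.4, 0, 0, 0], [0, 0, 0.13, 0, 0, 0], [0, 0, 0, 0, 0, 0], [0, 0, 0, 0, 0, 0]])

```text
t: 16.1
eef_pos: [0.6128, -0.0597, 0.0605]
orientation: [180.0, 0.0, 174.8]
wrist_force: [0.4, 0.6, 0.5]
finger_gap: 0.702
grasp_force: 65.5
```

```bash
python3 - <<'E'
from plan import *
a=[]
for k in range(3):
    i=imaging.camera("scene");s=bot.sense();a.append([*s["eef_pos"],s["orientation"][2],*s["wrist_force"]])
a=np.mean(a,0);print(np.round(a,4))
plan((.612,-.0593,.042,174.8,1))
cv2.imwrite("pics/c_scene.png",i)
t=imaging.camera("top");cv2.imwrite("pics/c_top.png",t)
o=[]
for im,n in((t,"top"),(i,"scene")):
    u,v=np.round(proj(n,(.612,-.059,.04))[0]).astype(int);print(u-33,v-33);o.append(cv2.resize(im[v-33:v+33,u-33:u+33],(396,396),interpolation=cv2.INTER_CUBIC))
cv2.imwrite("pics/c.png",np.hstack(o))
E
```

```text
[ 6.13400e-01 -5.96000e-02  6.12000e-02  1.74829e+02  1.80300e-01
 -1.52300e-01 -2.74400e-01]
n=1 turn z/row 0.000
[[0.019, 0.003, 0.257]] max 0.257
329 142
238 183
```

View pics/c.png

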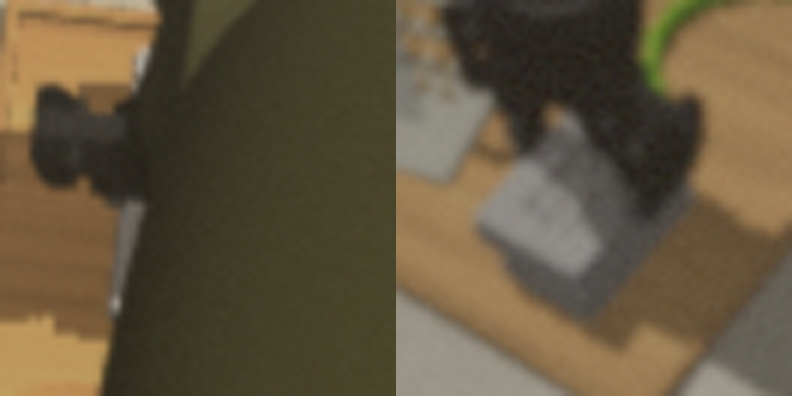

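The lid hangs level over the base; its far-end top corners are at (478,217) and (582,277). I'll check the lengthwise offset from those.

```bash
python3 - <<'E'
from plan import *
z=(np.array([(478-396,217),(582-396,277),(690-396,188)],float)+.5)/6-.5+[238,183]
p=plane("scene",z,.063)[:,:2];a=np.radians(-5.2);l=np.array([np.cos(a),np.sin(a)]);w=np.array([-l[1],l[0]])
print(np.round((p-[.6134,-.0596])@np.c_[l,w],4))
E
```

```text
[[ 0.0479 -0.0301]
 [ 0.0476  0.0321]
 [-0.0215  0.0444]]
```

Call:
drive_tool(series=[[0.009, 0.003, 0, 0, 0, 0], [0, 0, 0.1, 0, 0, 0], [0, 0, 0.05, 0, 0, 0], [0, 0, 0, 0, 0, 0]])

```text
t: 16.7
eef_pos: [0.6105, -0.0591, 0.0473]
orientation: [-180.0, -0.1, 174.8]
wrist_force: [0.3, 0.0, -0.6]
finger_gap: 0.706
grasp_force: 65.5
```

Call:
drive_tool(series=[[0, 0, 0.02, 0, 0, 0], [0, 0, 0.02, 0, 0, 0], [0, 0, 0.02, 0, 0, 0], [0, 0, 0, 0, 0, 0]])

```text
t: 17.1
eef_pos: [0.6113, -0.0592, 0.0436]
orientation: [-180.0, -0.0, 174.8]
wrist_force: [1.1, -0.1, 0.1]
finger_gap: 0.702
grasp_force: 65.5
```

Call:
drive_tool(series=[[0, 0, 0.02, 0, 0, 0], [0, 0, 0.02, 0, 0, 0], [0, 0, 0.02, 0, 0, 0], [0, 0, 0, 0, 0, 0]])

```text
t: 17.5
eef_pos: [0.6112, -0.0592, 0.039]
orientation: [180.0, -0.0, 174.8]
wrist_force: [0.0, 0.2, -0.3]
finger_gap: 0.7
grasp_force: 65.5
```

Call:
drive_tool(series=[[0, 0, 0.03, 0, 0, 0], [0, 0, 0.03, 0, 0, 0], [0, 0, 0.02, 0, 0, 0], [0, 0, 0, 0, 0, 0], [0, 0, 0, 0, 0, 0]])

```text
t: 18.0
eef_pos: [0.6114, -0.0592, 0.0333]
orientation: [180.0, -0.0, 174.8]
wrist_force: [1.0, 0.7, -0.5]
finger_gap: 0.7
grasp_force: 65.5
```

Call:
drive_tool(series=[[0, 0, 0.015, 0, 0, 0], [0, 0, 0, 0, 0, 0], [0, 0, 0, 0, 0, 0]])

```text
t: 18.3
eef_pos: [0.6114, -0.0592, 0.0322]
orientation: [-180.0, -0.0, 174.8]
wrist_force: [0.4, 0.0, -0.1]
finger_gap: 0.701
grasp_force: 65.5
```

Call:
drive_tool(series=[[0, 0, 0.012, 0, 0, 0], [0, 0, 0, 0, 0, 0], [0, 0, 0, 0, 0, 0]])

```text
t: 18.6
eef_pos: [0.6115, -0.0593, 0.0314]
orientation: [-180.0, 0.0, 174.8]
wrist_force: [0.2, 0.1, 0.6]
finger_gap: 0.702
grasp_force: 65.5
```

Call:
drive_tool(series=[[0, 0, 0.01, 0, 0, 0], [0, 0, 0, 0, 0, 0], [0, 0, 0, 0, 0, 0]])

```text
t: 18.9
eef_pos: [0.6115, -0.0592, 0.0312]
orientation: [-180.0, 0.0, 174.8]
wrist_force: [-0.5, 0.0, 6.3]
finger_gap: 0.702
grasp_force: 66.1
```

Call:
drive_tool(series=[[0, 0, 0.01, 0, 0, 0], [0, 0, 0, 0, 0, 0], [0, 0, 0, 0, 0, 0]])

```text
t: 19.2
eef_pos: [0.6115, -0.0593, 0.0312]
orientation: [180.0, 0.0, 174.8]
wrist_force: [-3.4, -0.4, 11.7]
finger_gap: 0.704
grasp_force: 66.7
```

Call:
drive_tool(series=[[0, 0, -0.018, 0, 0, 0], [0, 0, 0, 0, 0, 0]])

```text
t: 19.4
eef_pos: [0.6116, -0.0593, 0.0314]
orientation: [-180.0, 0.0, 174.8]
wrist_force: [-0.3, 0.7, -0.7]
finger_gap: 0.706
grasp_force: 65.5
```

Call:
drive_tool(series=[[0, 0, 0, 0, 0, 0], [0, 0, 0, 0, 0, 0], [0, 0, 0, 0, 0, 0], [0, 0, 0, 0, 0, 0], [0, 0, 0, 0, 0, 0]], hand=1)

```text
t: 19.9
eef_pos: [0.6114, -0.0593, 0.0311]
orientation: [-180.0, -0.0, 174.8]
wrist_force: [0.1, 0.1, -0.7]
finger_gap: 0.997
grasp_force: 0.0
```

Call:
drive_tool(series=[[0, 0, -0.15, 0, 0, 0], [0, 0, -0.4, 0, 0, 0], [0, 0, -0.4, 0, 0, 0], [0, 0, -0.4, 0, 0, 0], [0, 0, -0.1, 0, 0, 0]])

```text
t: 20.4
eef_pos: [0.6139, -0.0595, 0.1446]
orientation: [-180.0, 0.4, 174.8]
wrist_force: [1.0, -0.1, 1.0]
finger_gap: 0.999
grasp_force: 0.0
```

```bash
python3 - <<'E'
from plan import *
plan((.4306,.266,.14,174.8,16),(.5995,-.331,.22,174.8,24),(.616,.3005,.22,187,24),start=(.6115,-.0593,.14,174.8))
E
```

```text
n=16 turn z/row -0.000
[[0.175, 0.256, -0.0]] max 0.256
n=24 turn z/row -0.000
[[-0.124, -0.322, -0.044]] max 0.322
n=24 turn z/row -0.003
[[0.023, 0.35, -0.0], [0.02, 0.35, -0.0], [0.016, 0.351, -0.0], [0.013, 0.351, -0.0], [0.01, 0.351, -0.0], [0.007, 0.351, -0.0], [0.004, 0.351, -0.0], [0.001, 0.351, -0.0], [-0.002, 0.351, -0.0], [-0.005, 0.351, -0.0], [-0.008, 0.351, -0.0], [-0.012, 0.351, -0.0], [-0.015, 0.351, -0.0], [-0.018, 0.351, -0.0], [-0.021, 0.35, -0.0], [-0.024, 0.35, -0.0], [-0.027, 0.35, -0.0], [-0.03, 0.35, -0.0], [-0.033, 0.349, -0.0], [-0.036, 0.349, -0.0], [-0.04, 0.349, -0.0], [-0.043, 0.348, -0.0], [-0.046, 0.348, -0.0], [-0.049, 0.348, -0.0]] max 0.351
```

Call:
drive_tool(series=[[0.175, 0.256, 0, 0, 0, 0], [0.175, 0.256, 0, 0, 0, 0], [0.175, 0.256, 0, 0, 0, 0], [0.175, 0.256, 0, 0, 0, 0], [0.175, 0.256, 0, 0, 0, 0], [0.175, 0.256, 0, 0, 0, 0], [0.175, 0.256, 0, 0, 0, 0], [0.175, 0.256, 0, 0, 0, 0]])

```text
t: 21.2
eef_pos: [0.5199, 0.1039, 0.1397]
orientation: [-180.0, -0.0, 174.8]
wrist_force: [0.6, 0.5, -0.3]
finger_gap: 0.999
grasp_force: 0.0
```

Call:
drive_tool(series=[[0.175, 0.256, 0, 0, 0, 0], [0.175, 0.256, 0, 0, 0, 0], [0.175, 0.256, 0, 0, 0, 0], [0.175, 0.256, 0, 0, 0, 0], [0.175, 0.256, 0, 0, 0, 0], [0.175, 0.256, 0, 0, 0, 0], [0.175, 0.256, 0, 0, 0, 0], [0.175, 0.256, 0, 0, 0, 0]])

```text
t: 22.0
eef_pos: [0.4292, 0.2663, 0.1398]
orientation: [-180.0, -0.0, 174.8]
wrist_force: [0.0, -0.7, -0.4]
finger_gap: 0.999
grasp_force: 0.0
```

Call:
drive_tool(series=[[0, 0, 0, 0, 0, 0], [0, 0, 0, 0, 0, 0]])

```text
t: 22.2
eef_pos: [0.4297, 0.2657, 0.1398]
orientation: [-180.0, -0.0, 174.9]
wrist_force: [0.8, 0.5, -0.6]
finger_gap: 1.001
grasp_force: 0.0
```

```bash
python3 - <<'E'
from plan import *
i=imaging.camera("scene");t=imaging.camera("top")
s=bot.sense();print(s["eef_pos"],s["orientation"])
def red(im,n,X):
    u,v=np.round(proj(n,X)[0]).astype(int);c=im[v-30:v+30,u-30:u+30];h=cv2.cvtColor(c,cv2.COLOR_BGR2HSV)
    m=cv2.inRange(h,(0,110,40),(8,255,255))|cv2.inRange(h,(172,110,40),(180,255,255));x,y,w,hh=cv2.boundingRect(cv2.findNonZero(m))
    return u-30+x,v-30+y,w,hh,int((m>0).sum())
X=(.4306,.266,.03)
print(red(i,"scene",X),red(t,"top",X),red(cv2.imread("pics/top0.png"),"top",X),proj("scene",X),proj("top",X))
# scene: bounding box predicted for a 46x63 cylinder at X
a=np.linspace(0,6.283,60)
for n in("scene","top"):
    q=proj(n,np.concatenate([np.c_[X[0]+.023*np.cos(a),X[1]+.023*np.sin(a),0*a+h] for h in(0,.063)]));print(n,q.min(0),np.ptp(q,axis=0))
o=[]
for im,n,Y in((t,"top",(.612,-.059,.04)),(i,"scene",(.612,-.059,.04))):
    u,v=np.round(proj(n,Y)[0]).astype(int);o.append(cv2.resize(im[v-33:v+33,u-33:u+33],(396,396),interpolation=cv2.INTER_CUBIC))
cv2.imwrite("pics/d.png",np.hstack(o))
E
```

```text
[0.43014679 0.2650495  0.1398331 ] [-1.79972962e+02  1.01485435e-03  1.74794572e+02]
(np.int64(390), np.int64(205), 16, 23, 281) (np.int64(206), np.int64(241), 22, 10, 97) (np.int64(202), np.int64(241), 26, 22, 310) [[397.03340476 216.57408782]] [[216.7936087  251.23539448]]
scene [387.92395134 203.7038849 ] [18.75897356 24.94041231]
top [202.83977221 240.9508683 ] [26.7595262  21.06420253]
```

View pics/d.png

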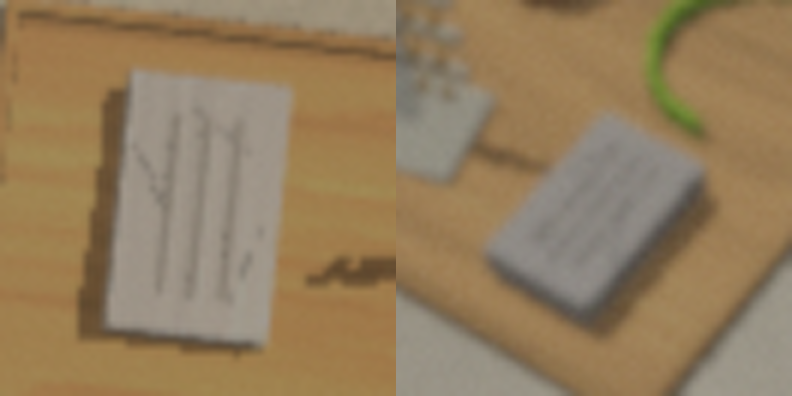

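The lid is down flat over the base, level in both views, clear of the rim, headband and stand. Now the roller.

Call:
drive_tool(series=[[0, 0, 0.25, 0, 0, 0], [0, 0, 0.35, 0, 0, 0], [0, 0, 0.35, 0, 0, 0], [0, 0, 0.22, 0, 0, 0], [0, 0, 0.1, 0, 0, 0], [0, 0, 0, 0, 0, 0], [0, 0, 0, 0, 0, 0]])

```text
t: 23.0
eef_pos: [0.4307, 0.2656, 0.0453]
orientation: [180.0, 0.0, 174.8]
wrist_force: [1.1, -0.7, 0.1]
finger_gap: 1.003
grasp_force: 0.0
```

Call:
drive_tool(series=[[0, 0, 0, 0, 0, 0], [0, 0, 0, 0, 0, 0], [0, 0, 0, 0, 0, 0], [0, 0, 0, 0, 0, 0], [0, 0, 0, 0, 0, 0], [0, 0, 0, 0, 0, 0], [0, 0, 0, 0, 0, 0], [0, 0, 0, 0, 0, 0]], hand=0)

```text
t: 23.8
eef_pos: [0.4306, 0.266, 0.0457]
orientation: [180.0, 0.1, 174.8]
wrist_force: [-0.4, 0.1, 6.5]
finger_gap: 0.515
grasp_force: 60.7
```

Call:
drive_tool(series=[[0, 0, -0.1, 0, 0, 0], [0, 0, -0.3, 0, 0, 0], [0, 0, -0.45, 0, 0, 0], [0, 0, -0.45, 0, 0, 0], [0, 0, -0.45, 0, 0, 0], [0, 0, -0.38, 0, 0, 0], [0, 0, -0.2, 0, 0, 0], [0, 0, 0, 0, 0, 0]])

```text
t: 24.6
eef_pos: [0.4314, 0.2666, 0.2224]
orientation: [179.8, 0.2, 174.8]
wrist_force: [0.8, 0.2, -0.7]
finger_gap: 0.518
grasp_force: 61.0
```

Call:
drive_tool(series=[[-0.124, -0.322, 0, 0, 0, 0], [-0.124, -0.322, 0, 0, 0, 0], [-0.124, -0.322, 0, 0, 0, 0], [-0.124, -0.322, 0, 0, 0, 0], [-0.124, -0.322, 0, 0, 0, 0], [-0.124, -0.322, 0, 0, 0, 0], [-0.124, -0.322, 0, 0, 0, 0], [-0.124, -0.322, 0, 0, 0, 0]])

```text
t: 25.4
eef_pos: [0.486, 0.0654, 0.2183]
orientation: [-180.0, -0.1, 174.8]
wrist_force: [0.6, 0.4, -0.6]
finger_gap: 0.515
grasp_force: 61.0
```

Call:
drive_tool(series=[[-0.124, -0.322, 0, 0, 0, 0], [-0.124, -0.322, 0, 0, 0, 0], [-0.124, -0.322, 0, 0, 0, 0], [-0.124, -0.322, 0, 0, 0, 0], [-0.124, -0.322, 0, 0, 0, 0], [-0.124, -0.322, 0, 0, 0, 0], [-0.124, -0.322, 0, 0, 0, 0], [-0.124, -0.322, 0, 0, 0, 0]])

```text
t: 26.2
eef_pos: [0.5427, -0.1334, 0.2181]
orientation: [180.0, -0.1, 174.8]
wrist_force: [0.8, -1.2, 0.1]
finger_gap: 0.516
grasp_force: 61.0
```

Call:
drive_tool(series=[[-0.124, -0.322, 0, 0, 0, 0], [-0.124, -0.322, 0, 0, 0, 0], [-0.124, -0.322, 0, 0, 0, 0], [-0.124, -0.322, 0, 0, 0, 0], [-0.124, -0.322, 0, 0, 0, 0], [-0.124, -0.322, 0, 0, 0, 0], [-0.124, -0.322, 0, 0, 0, 0], [-0.124, -0.322, 0, 0, 0, 0]])

```text
t: 27.0
eef_pos: [0.5995, -0.3324, 0.2178]
orientation: [179.9, -0.1, 174.8]
wrist_force: [0.3, -0.2, -0.9]
finger_gap: 0.514
grasp_force: 61.0
```

Call:
drive_tool(series=[[0, 0, 0, 0, 0, 0], [0, 0, 0, 0, 0, 0], [0, 0, 0, 0, 0, 0]])

```text
t: 27.3
eef_pos: [0.5994, -0.3308, 0.2186]
orientation: [179.9, -0.1, 174.9]
wrist_force: [-0.0, 0.2, 0.4]
finger_gap: 0.514
grasp_force: 61.1
```

Call:
drive_tool(series=[[0, 0, 0.25, 0, 0, 0], [0, 0, 0.4, 0, 0, 0], [0, 0, 0.4, 0, 0, 0], [0, 0, 0.4, 0, 0, 0], [0, 0, 0.4, 0, 0, 0], [0, 0, 0.25, 0, 0, 0], [0, 0, 0.1, 0, 0, 0], [0, 0, 0, 0, 0, 0]])

```text
t: 28.1
eef_pos: [0.5992, -0.3305, 0.0536]
orientation: [179.9, -0.1, 174.9]
wrist_force: [0.0, 0.7, 1.0]
finger_gap: 0.517
grasp_force: 61.1
```

Call:
drive_tool(series=[[0, 0, 0.01, 0, 0, 0], [0, 0, 0.01, 0, 0, 0], [0, 0, 0, 0, 0, 0], [0, 0, 0, 0, 0, 0]])

```text
t: 28.5
eef_pos: [0.6004, -0.332, 0.0538]
orientation: [-180.0, 0.1, 174.8]
wrist_force: [-0.6, -0.4, 0.0]
finger_gap: 0.515
grasp_force: 61.1
```

Call:
drive_tool(series=[[0, 0, 0.01, 0, 0, 0], [0, 0, 0, 0, 0, 0], [0, 0, 0, 0, 0, 0]])

```text
t: 28.8
eef_pos: [0.5999, -0.3317, 0.0521]
orientation: [180.0, -0.0, 174.8]
wrist_force: [0.4, -0.2, -0.9]
finger_gap: 0.513
grasp_force: 61.1
```

Call:
drive_tool(series=[[0, 0, 0.01, 0, 0, 0], [0, 0, 0, 0, 0, 0], [0, 0, 0, 0, 0, 0]])

```text
t: 29.1
eef_pos: [0.5999, -0.3317, 0.0513]
orientation: [180.0, -0.0, 174.8]
wrist_force: [-0.8, -0.4, -0.2]
finger_gap: 0.516
grasp_force: 61.1
```

Call:
drive_tool(series=[[0, 0, 0.008, 0, 0, 0], [0, 0, 0, 0, 0, 0], [0, 0, 0, 0, 0, 0]])

```text
t: 29.4
eef_pos: [0.6, -0.3317, 0.0509]
orientation: [-180.0, 0.0, 174.8]
wrist_force: [-0.1, 0.0, 0.6]
finger_gap: 0.515
grasp_force: 61.2
```

Call:
drive_tool(series=[[0, 0, 0.008, 0, 0, 0], [0, 0, 0, 0, 0, 0], [0, 0, 0, 0, 0, 0]])

```text
t: 29.7
eef_pos: [0.6001, -0.3317, 0.0508]
orientation: [-180.0, 0.0, 174.8]
wrist_force: [-1.6, 0.7, 5.8]
finger_gap: 0.511
grasp_force: 61.7
```

Call:
drive_tool(series=[[0, 0, -0.008, 0, 0, 0], [0, 0, 0, 0, 0, 0]])

```text
t: 29.9
eef_pos: [0.6, -0.3318, 0.0509]
orientation: [-180.0, 0.0, 174.8]
wrist_force: [-1.0, -0.2, 2.7]
finger_gap: 0.515
grasp_force: 61.3
```

Call:
drive_tool(series=[[0, 0, 0, 0, 0, 0], [0, 0, 0, 0, 0, 0], [0, 0, 0, 0, 0, 0], [0, 0, 0, 0, 0, 0], [0, 0, 0, 0, 0, 0], [0, 0, 0, 0, 0, 0]], hand=1)

```text
t: 30.5
eef_pos: [0.6, -0.3317, 0.0508]
orientation: [-180.0, -0.0, 174.8]
wrist_force: [0.1, -0.2, 0.7]
finger_gap: 0.999
grasp_force: 0.0
```

Call:
drive_tool(series=[[0, 0, -0.1, 0, 0, 0], [0, 0, -0.3, 0, 0, 0], [0, 0, -0.45, 0, 0, 0], [0, 0, -0.45, 0, 0, 0], [0, 0, -0.45, 0, 0, 0], [0, 0, -0.38, 0, 0, 0], [0, 0, -0.13, 0, 0, 0], [0, 0, 0, 0, 0, 0]])

```text
t: 31.3
eef_pos: [0.6009, -0.3322, 0.2223]
orientation: [-179.9, 0.2, 174.8]
wrist_force: [-0.4, -0.6, -0.5]
finger_gap: 1.001
grasp_force: 0.0
```

Call:
drive_tool(series=[[0.023, 0.35, 0, 0, 0, -0.003], [0.02, 0.35, 0, 0, 0, -0.003], [0.016, 0.351, 0, 0, 0, -0.003], [0.013, 0.351, 0, 0, 0, -0.003], [0.01, 0.351, 0, 0, 0, -0.003], [0.007, 0.351, 0, 0, 0, -0.003], [0.004, 0.351, 0, 0, 0, -0.003], [0.001, 0.351, 0, 0, 0, -0.003]], hand=0)

```text
t: 32.1
eef_pos: [0.6037, -0.1199, 0.2178]
orientation: [180.0, -0.2, 179.2]
wrist_force: [-0.1, 0.7, 0.5]
finger_gap: 0.001
grasp_force: 0.0
```

Call:
drive_tool(series=[[-0.002, 0.351, 0, 0, 0, -0.003], [-0.005, 0.351, 0, 0, 0, -0.003], [-0.008, 0.351, 0, 0, 0, -0.003], [-0.012, 0.351, 0, 0, 0, -0.003], [-0.015, 0.351, 0, 0, 0, -0.003], [-0.018, 0.351, 0, 0, 0, -0.003], [-0.021, 0.35, 0, 0, 0, -0.003], [-0.024, 0.35, 0, 0, 0, -0.003]])

```text
t: 32.9
eef_pos: [0.6078, 0.0903, 0.2178]
orientation: [-180.0, -0.2, -176.5]
wrist_force: [-0.5, -0.8, 0.2]
finger_gap: -0.001
grasp_force: 0.0
```

Call:
drive_tool(series=[[-0.027, 0.35, 0, 0, 0, -0.003], [-0.03, 0.35, 0, 0, 0, -0.003], [-0.033, 0.349, 0, 0, 0, -0.003], [-0.036, 0.349, 0, 0, 0, -0.003], [-0.04, 0.349, 0, 0, 0, -0.003], [-0.043, 0.348, 0, 0, 0, -0.003], [-0.046, 0.348, 0, 0, 0, -0.003], [-0.049, 0.348, 0, 0, 0, 0]])

```text
t: 33.7
eef_pos: [0.6112, 0.3006, 0.2176]
orientation: [-179.9, -0.2, -172.7]
wrist_force: [-0.2, -0.3, 0.4]
finger_gap: -0.001
grasp_force: 0.0
```

Call:
drive_tool(series=[[0, 0, 0, 0, 0, 0], [0, 0, 0, 0, 0, 0], [0, 0, 0, 0, 0, 0]])

```text
t: 34.0
eef_pos: [0.6117, 0.299, 0.219]
orientation: [-179.9, -0.1, -172.8]
wrist_force: [-0.4, -0.3, 0.2]
finger_gap: -0.009
grasp_force: 0.0
```

```bash
python3 - <<'E'
from plan import *
i=imaging.camera("scene");t=imaging.camera("top");cv2.imwrite("pics/e_scene.png",i);cv2.imwrite("pics/e_top.png",t)
s=bot.sense();print(s["eef_pos"],s["orientation"],s["finger_gap"])
plan((.612,.2992,.14,187,5))
# lamp outline check: bright dome contour in first top picture; rocker dark box
g=cv2.imread("pics/top0.png")
m=cv2.inRange(g[140:185,180:220],(0,0,0),(70,70,70));c=max(cv2.findContours(m,0,1)[0],key=cv2.contourArea);r=cv2.minAreaRect(c);print(r,plane("top",np.array(r[0])+[180,140],.112))
def red(im,n,X):
    u,v=np.round(proj(n,X)[0]).astype(int);c=im[v-30:v+30,u-30:u+30];h=cv2.cvtColor(c,cv2.COLOR_BGR2HSV)
    m=cv2.inRange(h,(0,110,40),(6,255,255))|cv2.inRange(h,(172,110,40),(180,255,255));x,y,w,hh=cv2.boundingRect(cv2.findNonZero(m));return u-30+x,v-30+y,w,hh
X=(.600,-.3317,.036);a=np.linspace(0,6.283,60)
for n,im in(("scene",i),("top",t)):
    q=proj(n,np.concatenate([np.c_[X[0]+.023*np.cos(a),X[1]+.023*np.sin(a),0*a+h] for h in(.005,.068)]));print(n,red(im,n,X),q.min(0),np.ptp(q,axis=0))
E
```

```text
[0.61216673 0.29883905 0.21981068] [-1.79971403e+02 -4.83169944e-02 -1.72826506e+02] -0.0003229774626387065
n=5 turn z/row 0.000
[[0.0, 0.001, 0.213]] max 0.213
((15.5, 19.5), (13.0, 21.0), 0.0) [[0.62484178 0.30147203 0.112     ]]
scene (np.int64(191), np.int64(169), 17, 22) [189.74560218 168.3012148 ] [19.24268104 24.03071129]
top (np.int64(469), np.int64(172), 28, 23) [466.78598936 171.29607099] [30.41583285 23.86750575]
```

The roller stands as predicted in both views. I'm now lined up over the rocker's ON half.

Call:
drive_tool(series=[[0.015, 0, 0.25, 0, 0, 0], [0, 0, 0.35, 0, 0, 0], [0, 0, 0.3, 0, 0, 0], [0, 0, 0.18, 0, 0, 0], [0, 0, 0.05, 0, 0, 0], [0, 0, 0, 0, 0, 0], [0, 0, 0, 0, 0, 0]])

```text
t: 34.8
eef_pos: [0.6119, 0.3, 0.1368]
orientation: [180.0, 0.1, -172.8]
wrist_force: [0.0, -0.9, -0.2]
finger_gap: 0.001
grasp_force: 0.0
```

Call:
drive_tool(series=[[0, 0, 0.03, 0, 0, 0], [0, 0, 0.03, 0, 0, 0], [0, 0, 0.03, 0, 0, 0], [0, 0, 0, 0, 0, 0]])

```text
t: 35.2
eef_pos: [0.6109, 0.2998, 0.1285]
orientation: [-180.0, -0.0, -172.8]
wrist_force: [0.2, 0.0, -0.8]
finger_gap: 0.001
grasp_force: 0.0
```

Call:
drive_tool(series=[[0, 0, 0.02, 0, 0, 0], [0, 0, 0.02, 0, 0, 0], [0, 0, 0, 0, 0, 0]])

```text
t: 35.5
eef_pos: [0.6108, 0.2999, 0.1257]
orientation: [180.0, -0.0, -172.8]
wrist_force: [-0.5, -0.4, 1.5]
finger_gap: -0.002
grasp_force: 0.4
```

Call:
drive_tool(series=[[0, 0, 0.02, 0, 0, 0], [0, 0, 0, 0, 0, 0]])

```text
t: 35.7
eef_pos: [0.611, 0.2999, 0.1242]
orientation: [180.0, -0.0, -172.8]
wrist_force: [-1.5, -0.8, 1.4]
finger_gap: 0.001
grasp_force: 0.6
```

Contact, moving at about 1.5–2 N. I'll keep going until it stops.

Call:
drive_tool(series=[[0, 0, 0.02, 0, 0, 0], [0, 0, 0.01, 0, 0, 0], [0, 0, 0, 0, 0, 0]])

```text
t: 36.0
eef_pos: [0.6111, 0.2999, 0.1219]
orientation: [-180.0, -0.0, -172.8]
wrist_force: [-1.9, -0.5, 1.2]
finger_gap: -0.004
grasp_force: 0.3
```

Call:
drive_tool(series=[[0, 0, 0.01, 0, 0, 0], [0, 0, 0.01, 0, 0, 0], [0, 0, 0, 0, 0, 0]])

```text
t: 36.3
eef_pos: [0.6112, 0.2999, 0.1204]
orientation: [-180.0, 0.0, -172.8]
wrist_force: [0.4, -0.2, 0.4]
finger_gap: 0.002
grasp_force: 0.3
```

Call:
drive_tool(series=[[0, 0, 0.01, 0, 0, 0], [0, 0, 0, 0, 0, 0]])

```text
t: 36.5
eef_pos: [0.6112, 0.2998, 0.1201]
orientation: [180.0, 0.0, -172.8]
wrist_force: [-1.3, -1.0, 4.3]
finger_gap: -0.001
grasp_force: 1.7
```

Call:
drive_tool(series=[[0, 0, 0.012, 0, 0, 0], [0, 0, 0, 0, 0, 0], [0, 0, 0, 0, 0, 0]])

```text
t: 36.8
eef_pos: [0.6112, 0.2999, 0.12]
orientation: [180.0, 0.0, -172.8]
wrist_force: [-3.0, -0.8, 7.8]
finger_gap: -0.001
grasp_force: 4.1
```

Call:
drive_tool(series=[[0, 0, -0.05, 0, 0, 0], [0, 0, -0.2, 0, 0, 0], [0, 0, -0.35, 0, 0, 0], [0, 0, -0.4, 0, 0, 0], [0, 0, -0.3, 0, 0, 0], [0, 0, 0, 0, 0, 0]])

```text
t: 37.4
eef_pos: [0.6134, 0.3009, 0.2215]
orientation: [179.9, 0.4, -172.8]
wrist_force: [0.1, 0.4, -0.5]
finger_gap: -0.005
grasp_force: 0.0
```

Call:
drive_tool(series=[[0.4, 0, 0, 0, 0, 0], [0.4, 0, 0, 0, 0, 0], [0.4, 0, 0, 0, 0, 0], [0.4, 0, 0, 0, 0, 0], [0.2, 0, 0, 0, 0, 0], [0, 0, 0, 0, 0, 0], [0, 0, 0, 0, 0, 0]])

```text
t: 38.1
eef_pos: [0.4776, 0.283, 0.2165]
orientation: [180.0, 0.0, -172.7]
wrist_force: [-0.6, 0.3, -0.4]
finger_gap: -0.002
grasp_force: 0.0
```

```bash
python3 - <<'E'
from plan import *
i=imaging.camera("scene");t=imaging.camera("top")
a=cv2.resize(t[130:290,310:520],(525,400),interpolation=cv2.INTER_CUBIC)
b=cv2.resize(i[230:290,355:425],(233,200),interpolation=cv2.INTER_CUBIC);c=cv2.resize(i[140:220,165:265],(233,186),interpolation=cv2.INTER_CUBIC)
o=np.zeros((400,760,3),np.uint8);o[:,:525]=a;o[:200,526:759]=b;o[205:391,526:759]=c;cv2.imwrite("pics/f.png",o)
u,v=345,240
t0=cv2.imread("pics/top0.png")
for nm,lo,hi in(("green",(35,120,60),(60,255,255)),("violet",(125,80,60),(160,255,255)),("dark",(0,0,0),(179,255,55))):
    print(nm,[[np.round(q,2) for q in(lambda m:(m["m10"]/m["m00"],m["m01"]/m["m00"]))(cv2.moments(cv2.inRange(cv2.cvtColor(k[215:275,320:500] ,cv2.COLOR_BGR2HSV),lo,hi),True))] for k in(t0,t)])
E
```

```text
green [[np.float64(36.24), np.float64(25.14)], [np.float64(36.33), np.float64(25.0)]]
violet [[np.float64(150.75), np.float64(30.11)], [np.float64(150.6), np.float64(29.98)]]
dark [[np.float64(93.83), np.float64(23.37)], [np.float64(82.63), np.float64(24.29)]]
```

View pics/f.png

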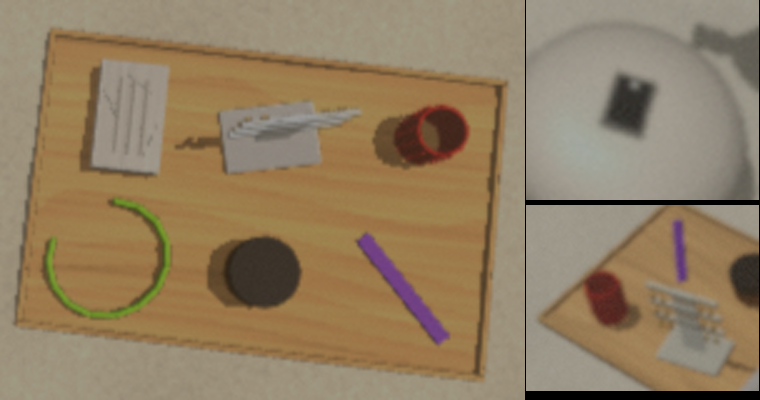

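The closed case is at (130,117) in the tray panel and the roller stands at (432,135). Nothing else on the tray has moved. The rocker stopped level: the tips were at 0.109 m, the pivot height, under 7.8 N.

```bash
python3 -c "
from cell import bot
print(bot.close_job())"
```

```text
the job is handed in; nothing more can be done
None
```

The job is handed in at about 38 s: the soap case is closed and the roller stands on end, both on free spots on the tray, nothing else on the tray has visibly moved, and the rocker is pressed down level to its stop, which I take as fully on.

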